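# Shut the yellow gas valve under the sliding cover

## Robot

A 6-joint arm with a two-finger parallel gripper is mounted at the origin on the work surface. World frame = base frame: x ahead of the robot, y to its left, z up, the work surface at z = 0. Lengths are in mm, angles in rad, forces in N, time in s.
With the tool pointing down it reaches from about 400 to 825 mm from the base axis. Payload 7 kg.
Tool frame: the origin (TCP) lies on the centre line of the jaws, within the pads' length; the fingertips stand 22 mm ahead of it and the grasp point (between the pads) lies 3 mm ahead of it (arm.tip_extent is the distance from the TCP to the fingertips, in mm); z points along the fingers, y is the direction in which the jaws open and shut (so a half turn about z gives the same grasp; the last joint's range is limited). The gripper opens to 88 mm and grips with 3 to 60 N. Pads are 19 mm wide; open, the fingers measure 130 mm over their backs; the gripper's body (78 mm by 193 mm) begins 47 mm behind the grasp point.
Start: joints at [-0.949, 0.359, 0.012, 0, -1.224, -0.288], TCP at [221.127, -637.729, 248.561] pointing down, gripper open.
Joint ranges: [-3.07, 3.07], [-1.43, 2.12], [-1.02, 1.25], [-3.03, 1.67], [-3.05, -0], [-3.03, 3.03]. Speed limits (rad/s): [2.39, 2.39, 3.01, 3.14, 3.14, 3.14].

## Interface

Orientations are given as [roll, pitch, yaw] about the fixed x, y, z axes, in that order (R = Rz(yaw) Ry(pitch) Rx(roll)).
In Python, from workcell import arm, optics, sign_off gives the robot as it stands.
- The arm moves only by the tool carry_out, never from a script. Its argument "commands" is a list of rows, each a list of 5 numbers: the opening, from 0 (shut) to 1 (fully open), then the shift along the world's x, y, z in cm, then the turn about the world's z in degrees. In form: [[claw, x, y, z, spin], ...]. A call has 1 to 12 rows; each row is the pose to reach, as a shift and turn from the pose commanded when the call began; what a row does not reach only later rows make up. A row lasts 1/12 s, in which the tool goes at most 41.7 mm and 7.16 degrees, less where a joint would pass 70% of its speed; a pose out of reach is approached as far as the arm can. A call with a gripper value outside its range is refused whole. The fingers move at their own pace and stop on an object; the grip force is fixed at half the most. Time passes only in rows, so rows that repeat a pose let the fingers close. It gives the time, the measured TCP pose, the force and the opening at its end, in the units of the state.
- arm.read_state(): the state, without advancing time (a new reading comes with each control period).
- optics.camera(name): name is "scene" or "top" or "wrist"; returns a dict with "frame" (480x640x3 uint8, red, green, blue), "intrinsics" (3x3 intrinsics, pixels), "pose" (4x4, takes a point from camera to world coordinates). Camera axes: x right, y down, z forward; pixel columns grow to the right and rows downward; lengths in mm; the calibration is good to about 2 mm. A picture is of the moment at which its call begins. There is no depth.
- sign_off(): hands the job in, once; it reports no verdict.
The state is a dict: "time_s": time; "joint_positions": joint angles; "qvel": joint speeds; "joint_torque": joint torques, N m; "ee_pos": TCP position; "orientation": TCP orientation; "wrist_force": force on the tool from outside, world axes, zero at the start; "wrist_torque": the same for the moment, N m; "gripper_width": finger opening in mm.
Only numpy, scipy, OpenCV 4.12 (cv2) and the standard library are available. Lean on these libraries where they do the work, as an engineer would, in place of code of your own. Each camera call takes 0.05 s, during which the arm holds its last target. There are 200 camera calls.

## Task

Slide the white cover of the bench gas box aside along its guides, all the way to the other end, then push the yellow valve handle clockwise a quarter turn until it is fully shut. Just push with the fingertips: do not lift the cover, do not move the blue handle, and leave the bottle, jar, spanner and vial around the box alone.

Things in the scene. Friction and masses are not known exactly. Their poses are not given: they have to be found in the camera images.
- box: Fixed grey gas box, 164 (x) x 464 (y) x 82 mm high to the top of its guide lips and end walls; cover ledges 70 mm high. Origin: centre of its underside, on the bench; the cover slides along its long y axis. Valve pocket at -y: open-topped, inside x -60 to 60, y -215 to -15 mm, pipes up to 42 mm high. At +y a closed deck, 66 mm high, where the cover parks. Pipe unions jut 22 mm out.
- cover: Loose white plate, 140 (x) x 214 (y) x 6 mm, about 0.4 kg, on the ledges between the lips (2 mm play), axes as the box's. Origin: centre of its underside, 70 mm above the bench. At the start it hides the pocket, origin at box y -113 to -105 mm; a push of 1 to 4 N slides it to the box's +y until the end wall stops it at box y = +115 mm.
- cover_rib (a point): Centre of the top of the black upright rib to push on, across the middle of the cover: 80 mm (x) x 16 mm (y), 26 mm high above the plate; its top is 102 mm above the bench. Straight above the cover's origin.
- yellow_valve: Steel valve body of the yellow handle, fixed in the pocket; origin on the bench exactly below the handle's upright turning axis, at box x = 22 mm and box y = -168 or -76 mm (the two valves change places from run to run). Axes parallel to the box's.
- yellow_handle (a joint): Angle of the yellow handle: 0 = open, pointing from its axis to the box's -x; grows clockwise seen from above; pi/2 = shut, against its stop, pointing to the box's +y (towards the deck). Starts between 0 and 0.3. Stiff (0.12 N m: 3 to 4 N pushed near its end); stays where it is left.
- yellow_tip (a point): Point in the yellow handle 42 mm out from the turning axis, 54 mm above the bench, mid-height of the blade (lever blade 48 mm long from the turning axis to its end, 10 mm thick, 16 mm high, spanning 46 to 62 mm above the bench)
- blue_valve: Steel valve body of the blue handle, like the yellow one, in the other place; origin on the bench below its turning axis.
- blue_handle (a joint): Angle of the blue handle, same sense and same handle shape as the yellow; starts between 0 and 0.3 and must stay as it is.
- blue_tip (a point): Point in the blue handle 42 mm from its axis, 54 mm above the bench.
- amber_bottle: Loose amber bottle, 64 mm across, 130 mm high, beyond the box; origin centre of its underside. Bystander.
- jar: Loose clear glass jar, 72 mm across, 90 mm high, beyond the box; origin centre of its underside. Bystander.
- spanner: Loose steel spanner 140 mm long lying on the bench on the robot's side of the box; long axis x. Bystander.
- vial: Loose small amber vial with blue cap, 28 mm across, 45 mm high, on the robot's side of the box; origin centre of its underside. Bystander.

How it is judged:
By the outcome, as a careful person would: the job done as asked, in the order asked, and still so for the second after the job is handed in, with the robot touching nothing.
It also fails if it takes over 48 s, if anything falls off the work surface, if the arm or the gripper's body presses on something with over 40 N, if the wrist force passes 120 N, or if a joint passes its speed limit or range.

## Working session

There is one attempt and no reset: what is moved stays moved. The work goes in short steps, Python scripts to look and compute and a tool call to move; the robot and the scene stay as the last step left them, time stands still between calls to the robot, and variables do not carry over. Pictures are saved under pics/ and viewed, about 8 in all and at most 12, crops included, and the job is handed in when it is done.

Besides the shell and the picture viewer there is one more tool, called after "Emit:" as name(argument=value, ...), one argument or row to a line, values as JSON. carry_out: Moves the arm, as the interface text tells. Its arguments: {"type":"object","properties":{"commands":{"type":"array"}},"required":["commands"]}

```bash
mkdir -p pics; cat > h.py <<'E'
import numpy as np, cv2
from workcell import arm, optics, sign_off
def shot(name,fn):
    d=optics.camera(name); f=np.array(d["frame"]); cv2.imwrite(f"pics/{fn}.png",f[:,:,::-1]); 
    np.savez(f"pics/{fn}.npz",f=f,K=d["intrinsics"],T=d["pose"]); return f,np.array(d["intrinsics"]),np.array(d["pose"])
def load(fn):
    d=np.load(f"pics/{fn}.npz"); return d["f"],d["K"],d["T"]
def ray(u,v,K,T,z):
    r=T[:3,:3]@np.linalg.inv(K)@np.array([u,v,1.]); o=T[:3,3]; return o+r*(z-o[2])/r[2]
def proj(p,K,T):
    c=T[:3,:3].T@(np.array(p)-T[:3,3]); q=K@c; return q[:2]/q[2]
E
python3 - <<'E'
from h import *
for n in("top","scene"):
    f,K,T=shot(n,n+"0"); print(n,K[0,0],T.round(2).tolist())
s=arm.read_state();print(s["time_s"],s["ee_pos"],s["orientation"],s["wrist_force"])
E
```

```text
top 620.6794010726607 [[-0.0, -1.0, 0.08, 504.02], [-1.0, 0.0, -0.0, 13.25], [0.0, -0.08, -1.0, 1060.81], [0.0, 0.0, 0.0, 1.0]]
scene 564.3763854800047 [[0.89, 0.26, -0.38, 963.01], [0.46, -0.5, 0.73, -710.51], [0.0, -0.83, -0.56, 637.34], [0.0, 0.0, 0.0, 1.0]]
0.1 [ 221.00730601 -637.36608771  247.72421325] [ 3.14011737e+00 -1.37781779e-04 -2.80785778e+00] [ 0.48363364 -0.29588     0.318732  ]
```

View pics/top0.png

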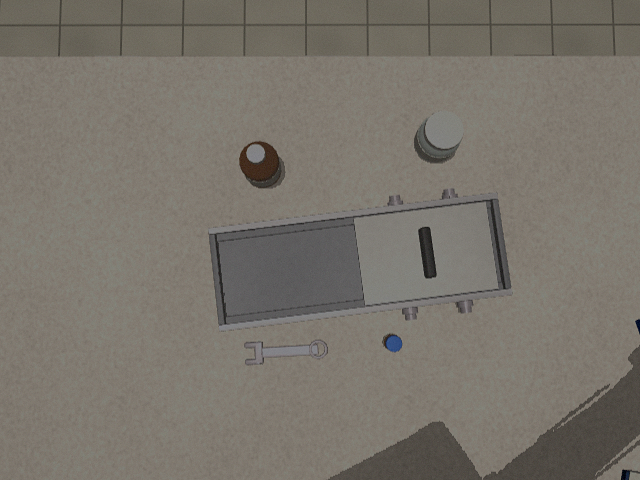

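View pics/scene0.png

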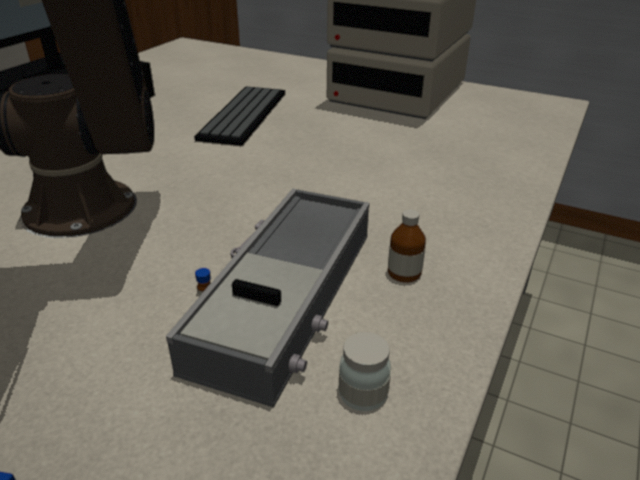

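The top view shows the box with its corners near (209,230), (497,194), (511,293) and (221,328). The black rib is near (427,252) and the cover is at the right-hand (-y) end. The bottle, jar, spanner and vial are clear of it.

```bash
python3 - <<'E'
from h import *
f,K,T=load("top0")
P=[ray(u,v,K,T,82)[:2] for u,v in((209,230),(497,194),(511,293),(221,328))]
print(np.round(P))
c=np.mean(P,0); d=(P[0]-P[1]+P[3]-P[2]);
for a,b in((0,1),(3,2),(0,3),(1,2)):print(np.linalg.norm(P[a]-P[b]))
yaw=np.arctan2(-d[0],d[1]); print("box",c,yaw,np.degrees(yaw))
g=f[200:300,380:480].max(2)<45
n,l,s,ce=cv2.connectedComponentsWithStats(g.astype(np.uint8)); i=1+s[1:,4].argmax()
print(s[i],ce[i]+[380,200]); r=ray(*(ce[i]+[380,200]),K,T,98)[:2];print("rib",r)
R=np.array([[np.cos(yaw),-np.sin(yaw)],[np.sin(yaw),np.cos(yaw)]])
print("rib in box",R.T@(r-c)); 
w=lambda x,y:c+R@[x,y]
for q in((0,-109),(0,-133),(0,115),(22,-168),(22,-76)):print(q,w(*q).round(1))
E
```

```text
[[ 606.  185.]
 [ 662. -273.]
 [ 505. -291.]
 [ 452.  165.]]
461.5951853441626
458.4246968256487
155.49965521595072
158.2806309841687
box [556.37024116 -53.28617403] 0.11970412001687589 6.858540867294465
[ 39  27  17  51 347] [426.65129683 251.78962536]
rib [ 569.3889299  -156.20713941]
rib in box [   0.63486503 -103.7391359 ]
(0, -109) [ 569.4 -161.5]
(0, -133) [ 572.3 -185.3]
(0, 115) [542.6  60.9]
(22, -168) [ 598.3 -217.5]
(22, -76) [ 587.3 -126.1]
```

Emit:
carry_out(
  commands=[
    [0,35.3,43.5,-8,77.8],
    [0,35.3,43.5,-8,77.8],
    [0,35.3,43.5,-8,77.8],
    [0,35.3,43.5,-8,77.8],
    [0,35.3,43.5,-8,77.8],
    [0,35.3,43.5,-8,77.8],
    [0,35.3,43.5,-8,77.8],
    [0,35.3,43.5,-8,77.8],
    [0,35.3,43.5,-8,77.8],
    [0,35.3,43.5,-8,77.8],
    [0,35.3,43.5,-8,77.8],
    [0,35.3,43.5,-8,77.8],
  ],
)

```text
time_s: 1.1
ee_pos: [533.8, -251.5, 177.6]
orientation: [3.141, 0.0, -1.443]
wrist_force: [0.9, -1.1, 0.7]
gripper_width: 13.3
```

Emit:
carry_out(
  commands=[
    [0,4.0,4.9,-1,0],
    [0,4.0,4.9,-1,0],
    [0,4.0,4.9,-1,0],
    [0,4.0,4.9,-1,0],
  ],
)

```text
time_s: 1.43
ee_pos: [573.3, -203.0, 166.9]
orientation: [3.14, 0.0, -1.448]
wrist_force: [-0.6, -0.2, -0.2]
gripper_width: 0.3
```

```bash
python3 - <<'E'
from h import *
f,K,T=shot("top","top1"); g,_,_=shot("wrist","wr1")
cv2.imwrite("pics/c1.png",np.hstack([cv2.resize(f[150:390,180:540],(540,360)),cv2.resize(g,(480,360))])[:,::1,::-1][:,:800] if 0 else np.hstack([cv2.resize(f[170:350,200:520],(400,225)),cv2.resize(g,(300,225))])[:,:,::-1])
s=arm.read_state();print(s["time_s"],s["ee_pos"],s["orientation"],s["wrist_force"],s["gripper_width"])
E
```

```text
1.5333 [ 572.51550936 -204.56443221  167.58759925] [ 3.14069856e+00  1.58993601e-04 -1.44987125e+00] [-0.45256606 -0.5307993   0.67164945] 0.5174628284217494
```

View pics/wr1.png

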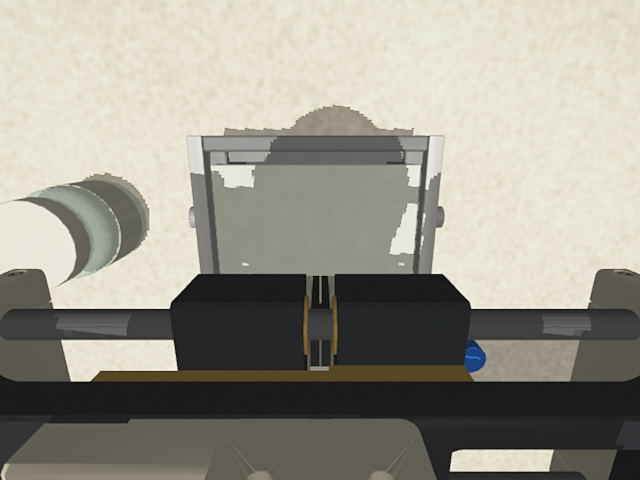

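The wrist view is square to the box: the end wall runs from (190,140) to (440,140) and the fingers are centred at column 320. I'll descend behind the rib next.

Emit:
carry_out(
  commands=[
    [0,0,0,-2.5,0],
    [0,0,0,-5,0],
    [0,0,0,-6.4,0],
    [0,0,0,-6.4,0],
    [0,-0.12,1,-6.4,0],
    [0,-0.24,2,-6.4,0],
    [0,-0.3,2.5,-6.4,0],
    [0,-0.36,3,-6.4,0],
    [0,-0.42,3.5,-6.4,0],
    [0,-0.48,4,-6.4,0],
    [0,-0.54,4.5,-6.4,0],
    [0,-0.6,5,-6.4,0],
  ],
)

```text
time_s: 2.53
ee_pos: [567.9, -154.4, 105.1]
orientation: [-3.139, -0.001, -1.449]
wrist_force: [0.2, -4.6, 3.9]
gripper_width: 0.5
```

Emit:
carry_out(
  commands=[
    [0,-0.12,1,0,0],
    [0,-0.24,2,0,0],
    [0,-0.36,3,0,0],
    [0,-0.48,4,0,0],
    [0,-0.6,5,0,0],
    [0,-0.78,6.5,0,0],
    [0,-0.96,8,0,0],
    [0,-1.14,9.5,0,0],
    [0,-1.32,11,0,0],
    [0,-1.5,12.5,0,0],
    [0,-1.68,14,0,0],
    [0,-1.8,15,0,0],
  ],
)

```text
time_s: 3.53
ee_pos: [549.2, -3.4, 104.7]
orientation: [-3.14, -0.0, -1.449]
wrist_force: [0.8, -5.7, 3.4]
gripper_width: 0.7
```

Emit:
carry_out(
  commands=[
    [0,-0.1,0.8,0,0],
    [0,-0.19,1.6,0,0],
    [0,-0.29,2.4,0,0],
    [0,-0.36,3,0,0],
    [0,-0.42,3.5,0,0],
    [0,-0.46,3.8,0,0],
    [0,-0.48,4,0,0],
    [0,-0.5,4.2,0,0],
    [0,-0.52,4.3,0,0],
  ],
)

```text
time_s: 4.28
ee_pos: [543.8, 38.6, 103.8]
orientation: [3.141, -0.0, -1.45]
wrist_force: [0.7, -5.0, 4.1]
gripper_width: 0.0
```

Emit:
carry_out(
  commands=[
    [0,-0.02,0.2,0,0],
    [0,-0.05,0.4,0,0],
    [0,-0.06,0.5,0,0],
    [0,-0.07,0.6,0,0],
    [0,-0.07,0.6,0,0],
  ],
)

```text
time_s: 4.7
ee_pos: [543.4, 43.4, 103.9]
orientation: [3.141, -0.002, -1.45]
wrist_force: [3.5, -11.1, 2.2]
gripper_width: 0.1
```

Emit:
carry_out(
  commands=[
    [0,-0.02,0.15,0,0],
    [0,-0.02,0.2,0,0],
    [0,-0.02,0.2,0,0],
  ],
)

```text
time_s: 4.95
ee_pos: [543.4, 43.6, 103.9]
orientation: [3.141, -0.004, -1.45]
wrist_force: [8.5, -22.2, 1.8]
gripper_width: 0.8
```

The force rose to 22 N with no further motion, at box y of about 98, so the cover is at the end wall. I'll back off, rise and look into the pocket.

Emit:
carry_out(
  commands=[
    [0,0.12,-1,0,0],
    [0,0.24,-2,0,0],
    [0,0.24,-2,3,0],
    [0,0.24,-2,6,0],
    [0,0.24,-2,9,0],
    [0,0.24,-2,9,0],
    [0,0.24,-2,9,0],
  ],
)

```text
time_s: 5.53
ee_pos: [546.2, 27.2, 195.5]
orientation: [-3.138, 0.002, -1.45]
wrist_force: [0.1, -0.0, -1.5]
gripper_width: 0.7
```

```bash
python3 - <<'E'
from h import *
f,K,T=shot("top","top2"); g,K2,T2=shot("wrist","wr2");shot("scene","sc2")
print(T2.round(2).tolist(),K2.round(1).tolist())
cv2.imwrite("pics/c2.png",np.vstack([np.pad(cv2.resize(f[170:350,200:520],(533,300)),((0,0),(0,107),(0,0))),cv2.resize(g[0:300],(640,300))])[:,:,::-1])
s=arm.read_state();print(s["time_s"],s["ee_pos"],s["wrist_force"])
E
```

```text
[[-0.99, -0.12, -0.03, 554.55], [-0.12, 0.96, 0.27, -45.76], [-0.0, 0.27, -0.96, 331.11], [0.0, 0.0, 0.0, 1.0]] [[335.4, 0.0, 320.0], [0.0, 335.4, 239.1], [0.0, 0.0, 1.0]]
5.6833 [544.54807268  26.5901275  192.71167527] [ 0.10210458  0.08021024 -0.46486993]
```

View pics/c2.png

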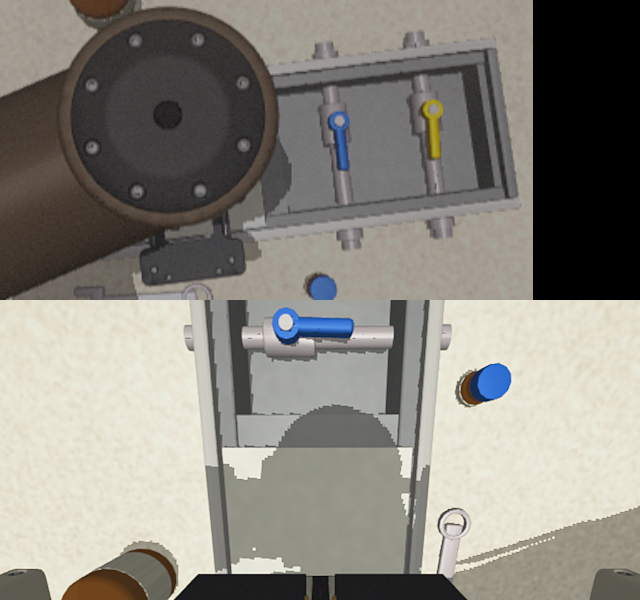

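The yellow valve is the outer one (y = -168), with its hub near (432,108) in the crop and its blade pointing to the box's -x. The blue valve is inboard. I'll measure the yellow handle now.

```bash
python3 - <<'E'
from h import *
f,K,T=load("top2")
hsv=cv2.cvtColor(f,cv2.COLOR_RGB2HSV)
c=np.array([556.4,-53.3]);a=0.1197;R=np.array([[np.cos(a),-np.sin(a)],[np.sin(a),np.cos(a)]])
for nm,lo,hi in(("y",(20,120,60),(35,255,255)),("b",(100,120,60),(125,255,255))):
    m=cv2.inRange(hsv,lo,hi); m[:170]=0; m[290:]=0
    n,l,s,ce=cv2.connectedComponentsWithStats(m); i=1+s[1:,4].argmax()
    v,u=np.nonzero(l==i)
    P=np.array([R.T@(ray(x,y,K,T,62)[:2]-c) for x,y in zip(u,v)])
    print(nm,s[i],"x",P[:,0].min(),P[:,0].max())
    for x0 in range(-32,36,6):
        q=P[(P[:,0]>=x0)&(P[:,0]<x0+6)]
        if len(q):print(x0+3,q[:,1].min().round(1),q[:,1].max().round(1),q[:,1].mean().round(1))
# box lip outer edges at -y end: corners in crop -> full
for u,v in((487,39),(520,202)):
    print(R.T@(ray(200+u*.6,170+v*.6,K,T,82)[:2]-c))
E
```

```text
y [452 230  14  35 258] x -24.390395359737475 31.29359723613132
-23 -167.8 -156.4 -162.0
-17 -167.1 -156.8 -162.2
-11 -168.0 -157.5 -162.8
-5 -168.9 -158.4 -163.6
1 -169.6 -157.9 -164.0
7 -168.9 -158.4 -163.9
13 -173.1 -158.4 -164.9
19 -175.6 -155.4 -164.8
25 -176.0 -154.5 -163.7
31 -173.3 -158.6 -166.3
b [397 237  13  35 218] x -24.75112360669121 31.06962212709437
-23 -76.7 -68.7 -73.0
-17 -77.6 -68.9 -73.3
-11 -78.4 -69.8 -74.3
-5 -77.7 -68.8 -73.5
1 -78.4 -69.7 -73.8
7 -78.8 -69.2 -74.1
13 -80.1 -68.7 -74.2
19 -84.2 -65.9 -74.6
25 -84.4 -64.7 -73.7
31 -81.8 -67.2 -75.0
[  80.99959015 -223.07755251]
[ -76.5660264  -231.42033235]
```

Emit:
carry_out(
  commands=[
    [0,0.33,-27.2,-2,0],
    [0,0.33,-27.2,-2,0],
    [0,0.33,-27.2,-2,0],
    [0,0.33,-27.2,-2,0],
    [0,0.33,-27.2,-2,0],
    [0,0.33,-27.2,-2,0],
    [0,0.33,-27.2,-2,0],
    [0,0.33,-27.2,-2,0],
    [0,0.33,-27.2,-2,0],
    [0,0.33,-27.2,-2,0],
    [0,0.33,-27.2,-2,0],
  ],
)

```text
time_s: 6.6
ee_pos: [548.5, -244.5, 173.3]
orientation: [3.141, 0.0, -1.449]
wrist_force: [0.1, -0.9, 0.8]
gripper_width: 0.1
```

```bash
python3 - <<'E'
from h import *
import time
s=arm.read_state();print(s["time_s"],s["ee_pos"],s["orientation"],s["wrist_force"])
c=np.array([556.4,-53.3]);a=0.1197;R=np.array([[np.cos(a),-np.sin(a)],[np.sin(a),np.cos(a)]])
print(R.T@(np.array(s["ee_pos"])[:2]-c))
f,K,T=shot("scene","sc3"); g,_,_=shot("wrist","wr3")
cv2.imwrite("pics/c3.png",np.hstack([cv2.resize(f[180:420,140:400],(433,400)),cv2.resize(g[:,120:520],(333,400))])[:,:,::-1])
E
```

```text
6.6 [ 548.47821366 -244.48627882  173.3243178 ] [ 3.14070835e+00  4.37938357e-04 -1.44906679e+00] [ 0.14688643 -0.91028127  0.83231009]
[ -30.69548903 -188.87227129]
```

View pics/c3.png

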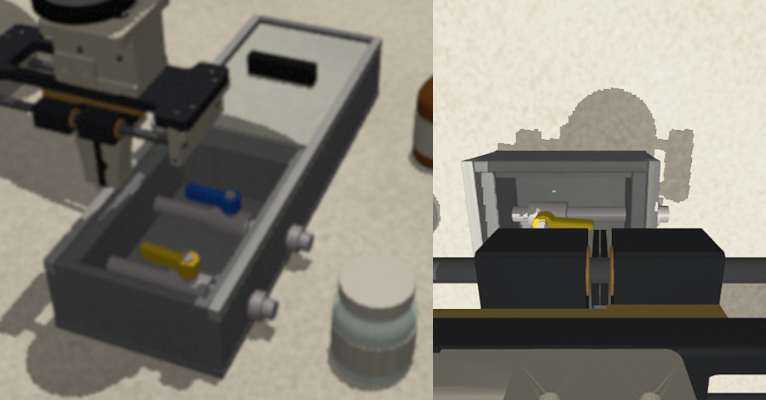

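The cover is parked at the far end and blue is at its start angle. The fingers hang just on the robot's side of the pocket in this oblique view. I'll check that numerically before going down.

```bash
python3 - <<'E'
from h import *
f,K,T=load("sc3"); k=433/260
for p in((548.5,-244.5,151),(548.5,-244.5,50)):print(((proj(p,K,T)-[140,180])*k).round())
E
```

```text
[111. 180.]
[124. 270.]
```

Emit:
carry_out(
  commands=[
    [0,0,0,-3,0],
    [0,0,0,-6,0],
    [0,0,0,-8,0],
    [0,0,0,-9,0],
    [0,0,0,-9.6,0],
    [0,0,0,-10.1,0],
    [0,0,0,-10.1,0],
    [0,0,0,-10.1,0],
  ],
)

```text
time_s: 7.37
ee_pos: [549.3, -245.4, 73.8]
orientation: [-3.14, -0.0, -1.449]
wrist_force: [-0.1, -0.5, 0.4]
gripper_width: 0.5
```

Emit:
carry_out(
  commands=[
    [0,-0.15,0.5,-0.1,0],
    [0,-0.27,0.97,-0.1,0],
    [0,-0.33,1.5,-0.1,0],
    [0,-0.38,2.09,-0.1,0],
    [0,-0.27,2.55,-0.1,0],
    [0,-0.13,3.0,-0.1,0],
    [0,0.02,3.44,-0.1,0],
    [0,0.25,3.75,-0.1,0],
    [0,0.5,4.05,-0.1,0],
    [0,0.73,4.31,-0.1,0],
    [0,0.73,4.31,-0.1,0],
  ],
)

```text
time_s: 8.28
ee_pos: [555.6, -201.6, 71.5]
orientation: [3.14, 0.001, -1.45]
wrist_force: [-3.4, 0.0, 1.8]
gripper_width: 0.4
```

Emit:
carry_out(
  commands=[
    [0,0.25,0.18,0,0],
    [0,0.5,0.33,0,0],
    [0,0.71,0.46,0,0],
    [0,0.9,0.54,0,0],
    [0,1.1,0.62,0,0],
    [0,1.24,0.66,0,0],
    [0,1.35,0.68,0,0],
    [0,1.35,0.68,0,0],
  ],
)

```text
time_s: 8.95
ee_pos: [568.9, -195.0, 71.2]
orientation: [3.14, 0.001, -1.45]
wrist_force: [-3.2, 1.3, -1.0]
gripper_width: 0.5
```

Emit:
carry_out(
  commands=[
    [0,0.1,0.01,0,0],
    [0,0.2,0.02,0,0],
    [0,0.3,0.04,0,0],
    [0,0.3,0.04,0,0],
  ],
)

```text
time_s: 9.28
ee_pos: [572.4, -194.9, 71.6]
orientation: [3.141, 0.0, -1.45]
wrist_force: [-5.0, 1.1, -1.5]
gripper_width: 0.3
```

Emit:
carry_out(
  commands=[
    [0,0.1,0.01,0,0],
    [0,0.2,0.02,0,0],
    [0,0.2,0.02,0,0],
  ],
)

```text
time_s: 9.53
ee_pos: [574.4, -194.8, 71.7]
orientation: [3.141, 0.0, -1.45]
wrist_force: [-3.7, 2.7, -1.6]
gripper_width: 0.0
```

Emit:
carry_out(
  commands=[
    [0,0.1,0.01,0,0],
    [0,0.2,0.02,0,0],
    [0,0.3,0.04,0,0],
    [0,0.3,0.04,0,0],
  ],
)

```text
time_s: 9.87
ee_pos: [576.0, -194.5, 71.7]
orientation: [3.139, 0.001, -1.45]
wrist_force: [-8.8, 2.1, 3.0]
gripper_width: 0.5
```

Emit:
carry_out(
  commands=[
    [0,0.1,0.01,0,0],
    [0,0.2,0.02,0,0],
    [0,0.2,0.02,0,0],
  ],
)

```text
time_s: 10.12
ee_pos: [576.2, -194.5, 71.7]
orientation: [3.136, 0.001, -1.451]
wrist_force: [-14.6, 2.4, 7.5]
gripper_width: 0.4
```

Emit:
carry_out(
  commands=[
    [0,-0.7,-0.1,0,0],
    [0,-1.5,-0.2,0,0],
    [0,-1.5,-0.2,0,0],
    [0,-1.5,-0.2,3,0],
    [0,-1.5,-0.2,7,0],
    [0,-1.5,-0.2,11,0],
    [0,-1.5,-0.2,14,0],
    [0,-6,-20,16,0],
    [0,-6,-20,16,0],
    [0,-6,-20,16,0],
    [0,-10,-30,16,0],
    [0,-10,-30,16,0],
  ],
)

```text
time_s: 11.12
ee_pos: [511.6, -398.9, 228.8]
orientation: [-3.139, -0.002, -1.449]
wrist_force: [0.6, -0.0, 0.2]
gripper_width: 0.4
```

Emit:
carry_out(
  commands=[
    [0,-5,-15,0,0],
    [0,-5,-15,0,0],
    [0,-5,-15,0,0],
    [0,-5,-15,0,0],
    [0,-5,-15,0,0],
  ],
)

```text
time_s: 11.53
ee_pos: [458.9, -552.6, 227.2]
orientation: [-3.142, -0.002, -1.454]
wrist_force: [0.9, 0.9, 0.1]
gripper_width: 0.6
```

```bash
python3 - <<'E'
from h import *
f,K,T=shot("top","top4")
s=arm.read_state();print(s["time_s"],s["ee_pos"],s["wrist_force"])
cv2.imwrite("pics/c4.png",cv2.resize(f[90:370,190:540],(750,600))[:,:,::-1])
hsv=cv2.cvtColor(f,cv2.COLOR_RGB2HSV)
c=np.array([556.4,-53.3]);a=0.1197;R=np.array([[np.cos(a),-np.sin(a)],[np.sin(a),np.cos(a)]])
for nm,lo,hi in(("y",(20,120,60),(35,255,255)),("b",(100,120,60),(125,255,255))):
    m=cv2.inRange(hsv,lo,hi); m[:170]=0; m[290:]=0
    n,l,st,ce=cv2.connectedComponentsWithStats(m); i=1+st[1:,4].argmax(); v,u=np.nonzero(l==i)
    P=np.array([R.T@(ray(x,y,K,T,62)[:2]-c) for x,y in zip(u,v)])
    k=1 if nm=="y" else 0
    print(nm,st[i],P.min(0),P.max(0))
    lo_=(P[:,1]>-150) if k else (P[:,0]<8)
    q=P[lo_]; vx,vy,_,_=cv2.fitLine(q.astype(np.float32),cv2.DIST_L2,0,.01,.01).ravel(); print("line",vx,vy,q.mean(0))
E
```

```text
11.5833 [ 459.8629415  -550.31246542  227.07913404] [ 0.6699971   0.31469309 -0.178836  ]
y [430 230  36  12 229] [  12.81653955 -176.03486083] [  31.29359724 -118.72624271]
line 0.004542411 -0.9999897 [  22.28548038 -134.56631205]
b [398 237  12  35 208] [-24.75112361 -84.38201413] [ 31.06962213 -65.88239973]
line 0.9993261 -0.03670589 [ -8.18092682 -74.00204642]
```

View pics/c4.png

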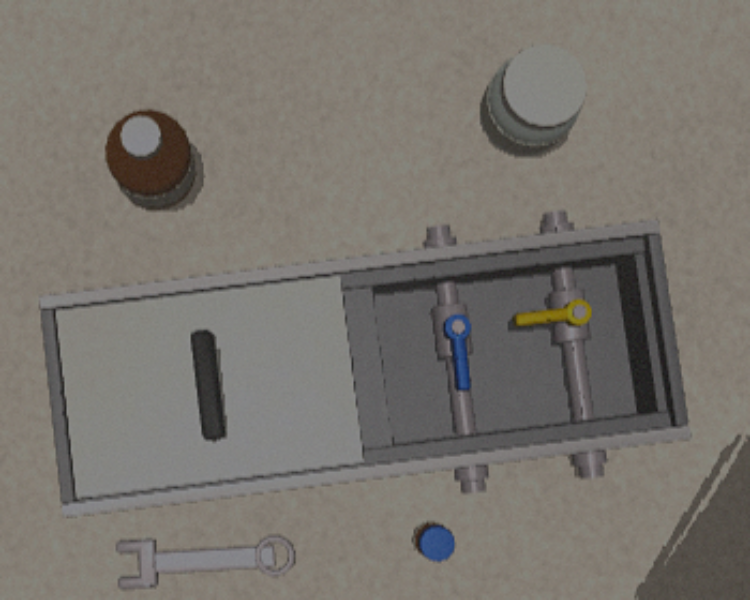

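The final view shows the cover against the far end wall, with its rib at (208,385). Yellow points at the deck along the box's y, and blue and the bystanders look unmoved. I'm handing it in.

```bash
python3 -c "
from h import *
a=load('top0')[0].astype(int);b=load('top4')[0].astype(int)
d=np.abs(a-b).max(2)>40
for n,(r0,r1,c0,c1) in dict(bottle=(135,192,235,290),jar=(105,165,412,468),spanner=(335,370,240,332),vial=(330,356,380,408)).items():print(n,d[r0:r1,c0:c1].sum())
print(sign_off())"
```

```text
bottle 0
jar 0
spanner 0
vial 0
the job is handed in; nothing more can be done
None
```

The job is done and handed in at about 11.6 s of the 48 s allowed. I pushed the rib with closed fingertips until the cover reached the far end wall, then pushed the yellow handle clockwise a quarter turn to its stop.

- **Cover:** the push force rose to about 22 N with no further motion. The fingertip position then agreed with the cover parked at box y = +115 mm. The last top view shows it against the end wall.
- **Yellow handle:** the force rose to about 15 N with no further motion. In the last top view the blade lies within about 0.005 rad of the box's y axis, so it is fully shut.
- **Blue handle:** its position and extents in the image match the picture taken before I pushed yellow.
- **Bystanders:** comparing the first and last top views, no pixels changed around the bottle, jar, spanner or vial.

**Disagreements:** my estimate of the box position was about 2 mm off along y. The handle also needed about 7 mm more push than I had planned, most likely because the closed fingertips are narrower than I assumed. I covered both by pushing until the force rose at each stop. No checks failed.

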